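# Make up a lamp column on its clamped foot

## Task

Clamp the lamp foot by sliding the jaw shut until it presses the foot firmly against the fence. Keep it clamped while you build the column on the stem: all the wooden collars that are there, largest at the bottom to smallest on top, then the brass washer, and last the lampholder, which you slide along the slotted rack to its open part and lift out; every piece lies flat on the one below. Then slide the jaw right back so that the finished lamp is free, leaving the lamp standing on the board and the other things on the bench alone.

Things in the scene. Friction and masses are not known exactly. Their poses are not given: they have to be found in the camera images.
- clamp_board: Fixed wooden clamping board, bed 120 x 265 mm, top face 10 mm above the table, running along its own y (x +-60, y -75 to +190). Origin: on the table level, under the place of the stem when the lamp foot is clamped. A wooden fence (100 mm wide, 14 thick, top 36 mm above the table) crosses it, its inner face at y = -50 mm; the jaw comes towards it from +y.
- clamp_jaw: Sliding jaw, 90 mm wide, top 35.5 mm above the table, with a spring-loaded wooden pad in front (1.5 N/mm, gives 8 mm). Origin: where the pad's face is when unpressed (looks to the board's -y), 10.5 mm above the table. Slides along board y only, 7 N friction, stays where left; board y = +95 mm right back (starts within 12 mm), +50 mm where it just touches the clamped foot; lower: pressing.
- jaw_grip (a point): Grip point of the jaw's upright wooden post, 80 mm behind the jaw's origin (board +y), 65.5 mm above the table. The post is 24 mm (board x) by 16 mm (board y), from the bed to 83.5 mm above the table. In the board's frame its y is 175 mm when right back, 130 mm when the pad just touches the clamped foot; about 4 mm further it presses with some 7 N and stays so (pushing takes about 20 N).
- lamp_foot: Loose square wooden lamp foot, 100 x 100 x 28 mm, 0.5 kg, lying on the board between fence and jaw with up to about 30 mm of play; origin under its centre, axes along its sides. From its middle rises a steel stem of 10 mm diameter, 62 mm high (tip tapered to 5 mm over the last 7 mm).
- stem_tip (a point): Top of the stem, 90 mm above the foot's underside (100 mm above the table).
- collar_1: Turned wooden collar, a flat ring of 68 mm outside diameter (2 mm out of round), 10 mm thick, bore 16 mm. Origin: centre of its underside (the open bore), z up. May be absent (2 to 4 of the four collars are there).
- collar_2: Turned wooden collar, a flat ring of 60 mm outside diameter (2 mm out of round), 10 mm thick, bore 16 mm. Origin: centre of its underside (the open bore), z up. May be absent (2 to 4 of the four collars are there).
- collar_3: Turned wooden collar, a flat ring of 52 mm outside diameter (2 mm out of round), 10 mm thick, bore 16 mm. Origin: centre of its underside (the open bore), z up. May be absent (2 to 4 of the four collars are there).
- collar_4: Turned wooden collar, a flat ring of 44 mm outside diameter (2 mm out of round), 10 mm thick, bore 16 mm. Origin: centre of its underside (the open bore), z up. May be absent (2 to 4 of the four collars are there).
- brass_washer: Brass washer, 34 mm outside diameter, 6 mm thick, bore 16 mm. Origin: centre of its underside, z up.
- lampholder: Brass lampholder, 66 mm high, upright: foot flange 36 mm diameter and 6 mm thick, neck 25 mm diameter up to 42 mm, shell 30 mm diameter from 42 to 66 mm, closed top. A blind bore of 16 mm diameter, 42 mm deep, opens in its underside. Origin: centre of its underside. It starts with its flange held under the lips of the slotted rack.
- slot_rack: Fixed aluminium T-slot rack, 190 x 56 mm along its own x; origin under its centre at table level. Channel 40 mm wide, floor 5 mm above the table; two lips (underside 14, top 18 mm up) leave a 28 mm slot from x = -40 to +95 mm. From x = -89 to -40 the lips are cut away: only there can the flange be lifted out. End walls are 14 mm high.
- rack_opening (a point): Middle of the rack's open part, on the channel floor, at rack x = -66 mm; slide the lampholder here (rack -x), then lift.
- mains_plug: Bystander: white mains plug, 63 x 50 x 22 mm, loose; leave it alone. Origin under its middle.
- offcut: Bystander: wooden offcut, 90 x 45 x 20 mm, loose; leave it alone. Origin under its middle.

How it is judged:
On the way, in this order (a step that is already met when the one before it is completed fails the run):
1. the jaw is shut and presses the lamp foot against the fence with more than 2 N, the foot within 5 mm of the fence (y of lamp_foot in the frame of clamp_board below 0.005 m and contact force between clamp_jaw and lamp_foot above 2 N), for 0.2 s.
2. all collars present are flat on the stem, larger below smaller, the foot still clamped (all of step 1 and horizontal distance between each of collar_1, collar_2, collar_3, collar_4 and stem_tip below 0.007 m and z of collar_1 in the frame of lamp_foot between 0.024 and 0.032 m and angle between each of collar_1, collar_2, collar_3, collar_4's own z axis and vertical below 0.12 rad and z of collar_2 in the frame of lamp_foot between 0.024 and 0.042 m and z of each of collar_2, collar_3, collar_4 in the frame of collar_1 above 0.006 m and z of collar_3 in the frame of lamp_foot between 0.024 and 0.052 m and z of each of collar_3, collar_4 in the frame of collar_2 above 0.006 m and z of collar_4 in the frame of lamp_foot between 0.024 and 0.062 m and z of collar_4 in the frame of collar_3 above 0.006 m), for 0.2 s.
3. the brass washer lies flat on the top collar, the foot still clamped (all of step 2 and horizontal distance between brass_washer and stem_tip below 0.007 m and angle between brass_washer's own z axis and vertical below 0.12 rad and z of brass_washer in the frame of lamp_foot below 0.073 m and z of brass_washer in the frame of collar_1 above 0.006 m and z of brass_washer in the frame of collar_2 above 0.006 m and z of brass_washer in the frame of collar_3 above 0.006 m and z of brass_washer in the frame of collar_4 above 0.006 m and (z of brass_washer in the frame of collar_1 below 0.014 m or z of brass_washer in the frame of collar_2 below 0.014 m or z of brass_washer in the frame of collar_3 below 0.014 m or z of brass_washer in the frame of collar_4 below 0.014 m)), for 0.2 s.
4. the lampholder stands on the washer over the stem, the foot still clamped (all of step 3 and horizontal distance between lampholder and stem_tip below 0.007 m and z of lampholder in the frame of brass_washer between 0.003 and 0.01 m and angle between lampholder's own z axis and vertical below 0.12 rad), for 0.2 s.
5. the jaw is slid back, at least 25 mm from shut (horizontal distance between each of collar_1, collar_2, collar_3, collar_4, brass_washer, lampholder and stem_tip below 0.007 m and z of collar_1 in the frame of lamp_foot between 0.024 and 0.032 m and angle between each of collar_1, collar_2, collar_3, collar_4, brass_washer, lampholder's own z axis and vertical below 0.12 rad and z of collar_2 in the frame of lamp_foot between 0.024 and 0.042 m and z of each of collar_2, collar_3, collar_4, brass_washer in the frame of collar_1 above 0.006 m and z of collar_3 in the frame of lamp_foot between 0.024 and 0.052 m and z of each of collar_3, collar_4, brass_washer in the frame of collar_2 above 0.006 m and z of collar_4 in the frame of lamp_foot between 0.024 and 0.062 m and z of each of collar_4, brass_washer in the frame of collar_3 above 0.006 m and z of brass_washer in the frame of lamp_foot below 0.073 m and z of brass_washer in the frame of collar_4 above 0.006 m and (z of brass_washer in the frame of collar_1 below 0.014 m or z of brass_washer in the frame of collar_2 below 0.014 m or z of brass_washer in the frame of collar_3 below 0.014 m or z of brass_washer in the frame of collar_4 below 0.014 m) and z of lampholder in the frame of brass_washer between 0.003 and 0.01 m and y of jaw_grip in the frame of clamp_board above 0.155 m), for 0.2 s.
At the end, for the whole second after the job is handed in: All collars present, the washer and the lampholder stand on the stem in that order (collars largest at the bottom), each within 7 mm of the stem's axis, flat within 0.12 rad and seated on the one below, at rest; the foot stands flat on the board; the jaw is at least 25 mm back from shut (all of step 5 and linear speed of each of collar_1, collar_2, collar_3, collar_4, brass_washer, lampholder, lamp_foot below 0.02 m/s and angle between lamp_foot's own z axis and vertical below 0.05 rad and z of lamp_foot in the frame of clamp_board below 0.014 m); the robot touches nothing.
It fails at once if a bystander is pushed or carried more than 60 mm (distance of any of mains_plug, offcut from where it was at the start of the episode above 0.06 m).
It fails at once if the lamp foot is tipped (angle between lamp_foot's own z axis and vertical above 0.3 rad).
Of collar_1, collar_2, collar_3, collar_4 only 2 to 4 are there at a start; the rules pass over those that are not, and their reading is None.
At some moment in a run one of collar_1, collar_2, collar_3, collar_4, brass_washer may be knocked a few centimetres aside while the robot is not near it.
It also fails if it takes over 210 s, if anything falls off the work surface, if the arm or the gripper's body presses on something with over 40 N, if the wrist force passes 120 N, or if a joint passes its speed limit or range.

## Robot

A 6-joint arm with a two-finger parallel gripper is mounted at the origin on the work surface. World frame = base frame: x ahead of the robot, y to its left, z up, the work surface at z = 0. Lengths are in m, angles in rad, forces in N, time in s.
With the tool pointing down it reaches from about 0.275 to 0.875 m from the base axis. Payload 12.5 kg.
Tool frame: the origin (TCP) lies at the very end of the fingers, on their centre line; the grasp point (between the pads) lies 19 mm behind it; x points along the fingers, y is the direction in which the jaws open and shut, and the axes are right-handed (so a half turn about x gives the same grasp; the last joint's range is limited). The gripper opens to 85 mm and grips with 20 to 120 N. Pads are 22 mm wide; open, the fingers measure 114 mm over their backs; the gripper's body (76 mm by 85 mm) begins 54 mm behind the grasp point. The pads swing forward as they close: fully open they stand 13 mm farther back than shut.
Start: joints at [1.063, 0.351, 1.652, -0, 1.139, -0.085], TCP at [0.226, 0.502, 0.231] pointing down, gripper open.
Joint ranges: [-2.75, 2.75], [-0.79, 2.1], [0.01, 2.65], [-1.57, 4.71], [0.07, 3.14], [-2.87, 2.87]. Speed limits (rad/s): [2.22, 2.22, 2.79, 3.14, 3.14, 3.14].

## Interface

Orientations are given as a 3x3 rotation matrix whose columns are the frame's x, y, z axes.
In Python, from bench import manip gives the robot as it stands. Calls block until the motion is done:
- manip.move_ptp(position, orientation): joint-space move of the TCP to a pose.
- manip.move_l(position, attitude=None, max_speed=0.15): straight line of the TCP; attitude=None keeps the orientation; max_speed is the mean speed in m/s.
- manip.move_j(angles): joint-space move.
- manip.set_gripper(opening, effort=None): opening from 0.0 (shut) to 1.0 (fully open); effort is the grip in N (None keeps the last); returns when the fingers have stopped.
- manip.dwell(seconds).
- manip.inverse_kinematics(position, orientation): joint angles nearest the present ones, or None.
- manip.grab_frame(name): name is "side" or "top" or "wrist"; returns (picture, depth): 480x640x3 uint8, red, green, blue; 480x640 float32, m along the optical axis (not along the pixel's ray), 0 where there is no reading.
- manip.get_calibration(name): a dict with "camera_matrix" (3x3 intrinsics, pixels), "k1" (the pictures are not rectified: a ray, as slopes to the right and down, at radius r is drawn at 1 + k1 r^2 times it, then the intrinsics apply), "R" (3x3) and "t" (3): a world point X has camera coordinates R X + t. Camera axes: x right, y down, z forward; pixel columns grow to the right and rows downward; lengths in m; the calibration is good to about 2 mm. A picture is of the moment at which its call begins: read the wrist's pose just before it. get_calibration takes no time and is no camera call; for the wrist camera it gives the pose at the moment of the call.
A pose or a line that the arm cannot do raises manip.Unreachable and nothing moves.
- manip.sign_off(): hands the job in, once; it reports no verdict.
Trained networks look in the newest picture that a camera, given by its name, has taken for a name from the list of things; names that differ only in an ending like _2 or _b are one class to them, and where a whole thing is asked for, a point or a joint stands for the part that bears it (a point fixed in the world has none). Each returns a list of dicts, best first, with "confidence" (0 to 1); they miss things now and then, are a little off and sometimes report something else, mostly with a low value. They report only what shows in the picture. A call takes as long as a camera call.
- manip.look_for(camera, name): "at" ([x, y, z] in m, in world coordinates, good to about 4 mm: the middle of the surface that is visible of it).
Readings, each from a call of its own:
- manip.current_time(): time.
- manip.current_qpos(): joint angles.
- manip.current_joint_vel(): joint speeds.
- manip.current_joint_torque(): joint torques, N m.
- manip.current_ee_pos(): TCP position.
- manip.current_tcp_rot(): TCP orientation.
- manip.current_force(): force on the tool from outside, world axes, zero at the start.
- manip.current_ft_torque(): the same for the moment, N m.
- manip.current_grip_width(): opening from 0.0 (shut) to 1.0 (fully open).
Only numpy, scipy, OpenCV 4.12 (cv2) and the standard library are available. Lean on these libraries where they do the work, as an engineer would, in place of code of your own. Each camera call takes 0.05 s, during which the arm holds its last target. There are 200 camera calls.

## Working session

There is one attempt and no reset: what is moved stays moved. The work goes in short steps, each a Python script; the robot and the scene stay as the last script left them, time stands still between calls to the robot, and variables do not carry over. Pictures are saved under pics/ and viewed, about 12 in all and at most 16, crops included, and the job is handed in when it is done.

```bash
ls; mkdir -p pics; python3 - <<'E'
from bench import manip
import cv2,numpy as np
print(manip.current_time(),manip.current_tcp_rot())
for c in("top","side"):
    p,d=manip.grab_frame(c); cv2.imwrite(f"pics/{c}0.png",p[:,:,::-1]); np.save(f"pics/{c}0.npy",d)
    k=manip.get_calibration(c);print(c,k)
    for n in("clamp_board","clamp_jaw","jaw_grip","lamp_foot","stem_tip","collar_1","brass_washer","lampholder","slot_rack","mains_plug","offcut"):
        r=manip.look_for(c,n);print(n,[(np.round(q["at"],3).tolist(),round(q["confidence"],2)) for q in r])
E
```

```text
pics
0.0 [[-5.44009060e-04  4.10291817e-01  9.11954127e-01]
 [-9.89006962e-04  9.11953595e-01 -4.10292168e-01]
 [-9.99999363e-01 -1.12513164e-03 -9.03295548e-05]]
top {'camera_matrix': array([[596.4406708 ,   0.        , 322.52440741],
       [  0.        , 596.4406708 , 233.13805387],
       [  0.        ,   0.        ,   1.        ]]), 'k1': 0.05358339343352109, 'R': array([[-0.02240072, -0.99973324,  0.005627  ],
       [-0.98789912,  0.02127083, -0.15363229],
       [ 0.15347162, -0.00900038, -0.98811207]]), 't': array([0.04466047, 0.50326393, 1.16170183])}
clamp_board [([0.592, 0.087, 0.012], 0.77)]
clamp_jaw [([0.588, 0.109, 0.037], 0.65)]
jaw_grip [([0.586, 0.108, 0.033], 0.91)]
lamp_foot [([0.598, -0.004, 0.038], 0.67)]
stem_tip [([0.599, -0.007, 0.042], 0.82), ([0.587, 0.105, 0.034], 0.72)]
collar_1 [([0.591, 0.401, 0.005], 0.85), ([0.42, 0.102, 0.008], 0.85), ([0.389, 0.231, 0.01], 0.69), ([0.509, 0.279, 0.012], 0.63)]
brass_washer [([0.421, -0.051, 0.007], 0.68), ([0.422, 0.103, 0.01], 0.66), ([0.354, -0.19, 0.018], 0.66)]
lampholder [([0.568, -0.332, 0.062], 0.88), ([0.59
[... 664 characters left out ...]
amp_jaw [([0.585, 0.109, 0.035], 0.94), ([0.387, 0.224, 0.008], 0.57)]
jaw_grip [([0.589, 0.107, 0.033], 0.79), ([0.589, 0.396, 0.009], 0.65)]
lamp_foot [([0.592, -0.011, 0.038], 0.78), ([0.355, -0.196, 0.019], 0.65)]
stem_tip [([0.592, -0.012, 0.037], 0.95)]
collar_1 [([0.388, 0.223, 0.009], 0.87), ([0.514, 0.277, 0.011], 0.79), ([0.588, 0.395, 0.009], 0.77), ([0.423, 0.103, 0.009], 0.59)]
brass_washer [([0.594, -0.012, 0.038], 0.59), ([0.424, -0.05, 0.005], 0.51)]
lampholder [([0.565, -0.341, 0.056], 0.6), ([0.424, 0.102, 0.011], 0.22)]
slot_rack [([0.504, -0.322, 0.008], 0.64)]
mains_plug [([0.434, 0.4, 0.022], 0.95)]
offcut [([0.357, -0.196, 0.022], 0.89), ([0.424, -0.048, 0.006], 0.29)]
```

View pics/top0.png

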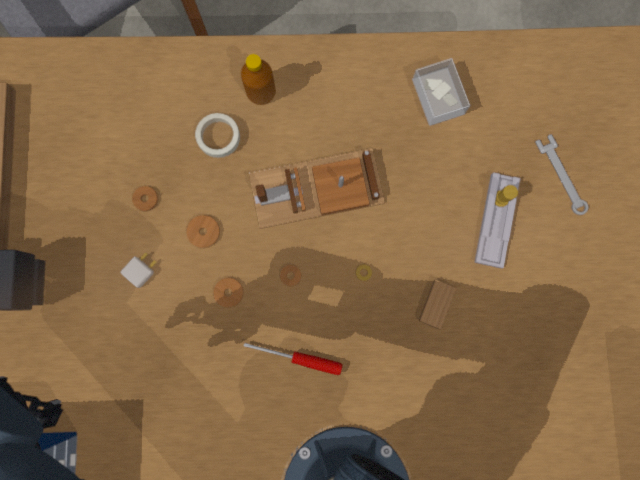

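View pics/side0.png

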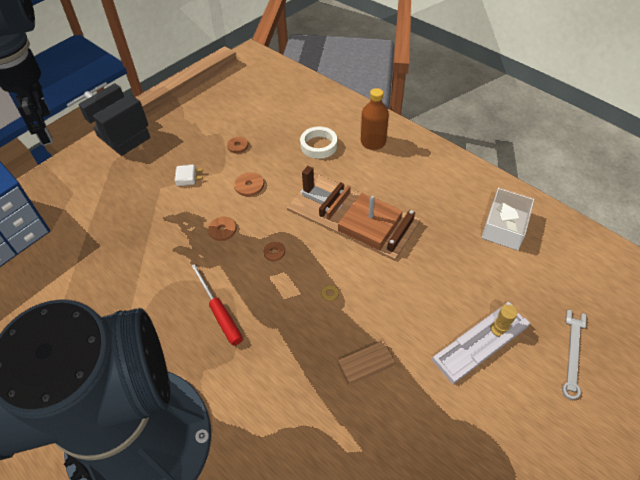

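The top view shows four collars: (203,231), (228,292), (290,274) and (145,198). The washer is at (363,271), the clamp with foot and stem at (340,180), and the lampholder at (507,196) at the far end of the rack. The rack's open part is near (490,250). Next I fit sizes and poses from the depth.

```bash
cat > h.py <<'E'
import numpy as np,cv2
from bench import manip
def cloud(c,d,k):
    K=k["camera_matrix"];v,u=np.mgrid[0:480,0:640]
    a=np.stack([(u-K[0,2])/K[0,0],(v-K[1,2])/K[1,1]],-1);s=a.copy()
    for _ in range(6): s=a/(1+k["k1"]*(s**2).sum(-1,keepdims=True))
    P=np.concatenate([s*d[...,None],d[...,None]],-1)
    W=(P-k["t"])@k["R"]; W[d==0]=np.nan
    return W
def circ(xy):
    "algebraic circle fit"
    A=np.c_[2*xy,np.ones(len(xy))];s=np.linalg.lstsq(A,(xy**2).sum(1),rcond=None)[0]
    return s[:2],np.sqrt(s[2]+s[:2]@s[:2])
def near(W,xy,r,z0,z1):
    P=W.reshape(-1,3);m=(np.hypot(P[:,0]-xy[0],P[:,1]-xy[1])<r)&(P[:,2]>z0)&(P[:,2]<z1)
    return P[m]
def rect(P):
    (c,s,a)=cv2.minAreaRect((P[:,:2]*1000).astype(np.float32))
    return np.array(c)/1000,s,a
E
python3 - <<'E'
from h import *
k=manip.get_calibration("top");W=cloud("top",np.load("pics/top0.npy"),k)
T=near(W,(.45,.0),.03,-.02,.02);print("table z",np.nanmedian(T[:,2]),T[:,2].std())
for n,p in dict(A=(.51,.279),B=(.389,.229),C=(.422,.102),D=(.59,.4),washer=(.422,-.05)).items():
    P=near(W,p,.05,.005 if n!="washer" else .003,.02)
    print(n,len(P),P[:,:2].mean(0).round(4),"zmed",np.median(P[:,2]).round(4),"rect",rect(P)[1], "encl",cv2.minEnclosingCircle((P[:,:2]*1000).astype(np.float32)))
for n,p,r,a,b in (("foot",(.595,-.008),.08,.0355,.042),("post",(.586,.14),.05,.07,.1),("jawtop",(.586,.11),.05,.03,.04),("rack",(.51,-.323),.13,.008,.025),("lamptop",(.57,-.335),.05,.06,.08),("stem",(.595,-.008),.04,.07,.12),("board",(.59,.06),.17,.006,.05)):
    P=near(W,p,r,a,b);print(n,len(P),P.mean(0).round(4) if len(P) else "",rect(P) if len(P)>3 else "")
E
```

```text
table z 0.00016569554768987614 0.0024789875177765727
A 792 [0.517  0.2795] zmed 0.0099 rect (80.01982879638672, 89.38816833496094) encl ((506.32177734375, 275.79248046875), 46.06987380981445)
B 641 [0.3919 0.2276] zmed 0.0097 rect (77.86953735351562, 91.4373779296875) encl ((390.7656555175781, 230.6224365234375), 48.44249725341797)
C 334 [0.4226 0.1017] zmed 0.01 rect (78.19082641601562, 87.66442108154297) encl ((419.9354553222656, 104.1277084350586), 46.891326904296875)
D 506 [0.5896 0.3998] zmed 0.01 rect (91.36559295654297, 91.87289428710938) encl ((590.5671997070312, 401.75299072265625), 49.55696105957031)
washer 326 [ 0.4239 -0.0488] zmed 0.0047 rect (93.32286834716797, 93.80601501464844) encl ((422.6299133300781, -49.82637023925781), 49.37893295288086)
foot 2037 [ 0.6026 -0.0096  0.0384] (array([ 0.60438232, -0.01610809]), (100.4320068359375, 123.27040100097656), 10.309281349182129)
post 107 [0.583  0.1539 0.0827] (array([0.58428406, 0.15442067]), (24.333524703979492, 15.902009963989258), 10.313858032226562)
jawtop 340 [0.5922 0.0917 0.0353] (array([0.59493854, 0.10382104]), (87.88312530517578, 76.65275573730469), 71.86465454101562)
rack 1463 [ 0.532  -0.3253  0.016 ] (array([ 0.51681995, -0.33637701]), (228.09500122070312, 180.78485107421875), 36.75989532470703)
lamptop 192 [ 0.5736 -0.3361  0.0707] (array([ 0.57422473, -0.33756241]), (28.13103485107422, 29.492958068847656), 6.236919403076172)
stem 33 [ 0.6005 -0.0044  0.0909] (array([ 0.6025766 , -0.00463276]), (9.20517349243164, 8.435901641845703), 2.8325469493865967)
board 7102 [0.5978 0.0442 0.0232] (array([0.59072656, 0.06317247]), (332.1417541503906, 322.83087158203125), 3.4183554649353027)
```

All four collars are present. By area A is collar_1, B is collar_2, D is collar_3 and C is collar_4. The board is yawed +10.3°. I clamp first.

```bash
cat >> h.py <<'E'
YAW=np.radians(10.31);ex=np.array([np.cos(YAW),np.sin(YAW),0]);ey=np.array([-np.sin(YAW),np.cos(YAW),0])
def R_(yaw):
    "tool down, jaws opening along world direction yaw"
    c,s=np.cos(yaw),np.sin(yaw);return np.array([[0,c,s],[0,s,-c],[-1,0,0.]])
def retract(w):
    s=-.103+.745*w;return .057*(.9947-np.sqrt(1-s*s))
def F(): return np.array(manip.current_force())
E
python3 - <<'E'
from h import *
p=np.array([.584,.1542,0]);R=R_(YAW+np.pi/2)
manip.set_gripper(.6,60)
manip.move_ptp(p+[0,0,.16],R); manip.move_l(p+[0,0,.047],max_speed=.12)
print("F",F().round(1));f0=F()
manip.set_gripper(0.,60);print("w",manip.current_grip_width(),F().round(1))
d=0
while d<.058:
    f=(F()-f0)@ey
    if f>17: break
    d+=.004 if d<.028 else .0015
    manip.move_l(p+[0,0,.047]-d*ey,max_speed=.05)
    print(round(d,4),((F()-f0)@ey).round(1),end="; ")
print(manip.current_ee_pos(),F().round(1),manip.current_time())
p,dd=manip.grab_frame("top");cv2.imwrite("pics/top1.png",p[:,:,::-1]);np.save("pics/top1.npy",dd)
E
```

```text
F [-0.4  0.3 -0.3]
w 0.17358771805086068 [-2.   1.1  6.5]
0.004 1.7; 0.008 1.8; 0.012 1.4; 0.016 2.5; 0.02 2.1; 0.024 1.6; 0.028 2.4; 0.0295 5.5; 0.031 5.9; 0.0325 8.4; 0.034 8.0; 0.0355 8.0; 0.037 8.7; 0.0385 8.4; 0.04 8.5; 0.0415 8.9; 0.043 9.5; 0.0445 10.9; 0.046 13.0; 0.0475 15.5; 0.049 17.6; [0.59266308 0.10834968 0.04765466] [-3.9 17.6  6.7] 10.2167
```

```bash
python3 - <<'E'
from h import *
manip.set_gripper(.6);print(F().round(1))
p=np.array(manip.current_ee_pos());manip.move_l([p[0],p[1],.2],max_speed=.2)
k=manip.get_calibration("wrist");R=np.array(manip.current_tcp_rot());e=np.array(manip.current_ee_pos())
C=-k["R"].T@k["t"];print("cam in tool",R.T@(C-e),"axis in tool",R.T@k["R"][2],k["camera_matrix"][0,0],k["k1"])
pt,d=manip.grab_frame("top");np.save("pics/top2.npy",d)
W=cloud("top",d,manip.get_calibration("top"))
for n,q,r,a,b in (("post",(.592,.108),.04,.07,.1),("stem",(.602,-.015),.05,.06,.12),("foot",(.602,-.02),.065,.0365,.042)):
    P=near(W,q,r,a,b);print(n,len(P),P.mean(0).round(4) if len(P) else "",rect(P) if len(P)>3 else "")
# wrist look above stem
R=R_(YAW+np.pi/2)
manip.move_ptp([.602,-.02,.27],R)
k=manip.get_calibration("wrist");pw,d=manip.grab_frame("wrist");cv2.imwrite("pics/w1.png",pw[:,:,::-1])
W=cloud("wrist",d,k);np.save("pics/w1.npy",W)
for n,q,r,a,b in (("stem",(.602,-.018),.05,.06,.12),("foot",(.602,-.02),.09,.0365,.042)):
    P=near(W,q,r,a,b);print(n,len(P),P.mean(0).round(4) if len(P) else "",rect(P) if len(P)>3 else "")
print(manip.look_for("wrist","stem_tip")[:2],manip.current_time())
E
```

```text
[-0.5  1.4  0.3]
cam in tool [-0.14246607  0.0002396  -0.07313096] axis in tool [9.58281362e-01 7.37781188e-04 2.85825625e-01] 357.9468565761687 -0.0088542221818625
post 0  
stem 42 [ 0.6024 -0.0136  0.0853] (array([ 0.60365869, -0.01349663]), (9.71088695526123, 8.89040756225586), 60.502464294433594)
foot 1572 [ 0.6042 -0.0236  0.0389] (array([ 0.6061283 , -0.02398516]), (100.07643127441406, 106.26112365722656), 10.015215873718262)
stem 157 [ 0.6017 -0.0138  0.0881] (array([ 0.60328412, -0.01346031]), (9.135272026062012, 9.127300262451172), 57.928524017333984)
foot 8547 [ 0.6025 -0.0144  0.0379] (array([ 0.60744116, -0.00845418]), (109.97543334960938, 135.81741333007812), 10.986653327941895)
[{'at': [0.5978, -0.0108, 0.0433], 'confidence': 0.57}] 12.4
```

View pics/w1.png

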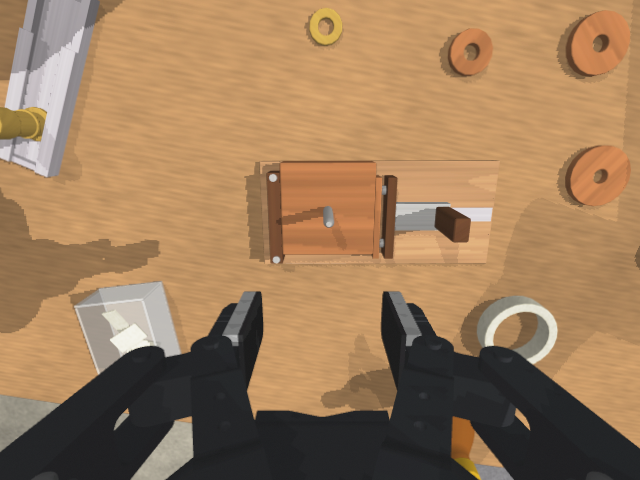

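The clamp is shut: the foot sits against the fence at (275,215), the pad touches its other side, and the stem tip is at (328,222). Now collar_1, with a wrist refinement first.

```bash
cat >> h.py <<'E'
STEM=np.array([.6030,-.0136])
RT=R_(YAW+np.pi/2)
def look(xy,d,ztop,name=None):
    manip.move_ptp([xy[0],xy[1],.16+ztop],RT)
    k=manip.get_calibration("wrist");p,dd=manip.grab_frame("wrist")
    if name: cv2.imwrite(f"pics/{name}.png",p[:,:,::-1])
    W=cloud("wrist",dd,k)
    P=near(W,xy,.08,.6*ztop,ztop+.004); 
    # keep the blob nearest to xy, re-centre
    c=np.array(xy,float)
    for r in (.05,d/2+.01,d/2+.006,d/2+.004):
        Q=P[np.hypot(*(P[:,:2]-c).T)<r]; c=Q[:,:2].mean(0)
    Q2=Q[Q[:,2]>ztop-.0015]
    e,rr=cv2.minEnclosingCircle((Q2[:,:2]*1000).astype(np.float32))
    # annulus: outermost points per angle -> circle fit
    v=Q2[:,:2]-c;a=np.arctan2(v[:,1],v[:,0]);b=((a+np.pi)/(2*np.pi)*48).astype(int)
    o=np.array([Q2[b==i][np.hypot(*v[b==i].T).argmax(),:2] for i in range(49) if (b==i).any()])
    cc,r=circ(o)
    print("look n",len(Q2),"mean",c.round(4),"encl",np.round(e,1),round(rr,1),"fit",cc.round(4),r.round(4))
    return cc
def pick(xy,d,tip=.0025,effort=40,lift=.17):
    tz=tip-retract(d/.085);manip.set_gripper(min(1,(d+.014)/.085))
    f0=F();manip.move_l([xy[0],xy[1],.03],max_speed=.15)
    for z in np.linspace(.02,tz,4):
        manip.move_l([xy[0],xy[1],z],max_speed=.08)
        if (F()-f0)[2]>8: print("contact at",z,F()-f0);break
    manip.set_gripper(0,effort);print("w mm",manip.current_grip_width()*85,"F",(F()-f0).round(1))
    manip.move_l([xy[0],xy[1],lift],max_speed=.2);print("w lifted",manip.current_grip_width()*85)
    return z
def place(z0,base,off=(0,0),d=.06):
    "z0: TCP height above the underside of the held piece; base: height of the seat"
    x,y=STEM+off
    manip.move_ptp([x,y,.125+z0],RT);f0=F()
    zs=[.112]+list(np.arange(.104,base+.004,-.006))+[base+.0012]
    for z in zs:
        manip.move_l([x,y,z+z0],max_speed=.08);f=F()-f0
        if f[2]>7 or np.hypot(*f[:2])>12: print("contact underside z",round(z,4),f.round(1));return False
    print("down",(F()-f0).round(1));return True
def let_go(d,up=.19):
    manip.set_gripper(min(1,(d+.012)/.085));p=manip.current_ee_pos();manip.move_l([p[0],p[1],up],max_speed=.2)
E
python3 - <<'E'
from h import *
c=look((.512,.278),.068,.010,"c1")
z0=pick(c,.068);print(z0,manip.current_time())
k=manip.get_calibration("wrist");p,dd=manip.grab_frame("wrist");cv2.imwrite("pics/c1h.png",p[:,:,::-1])
E
```

```text
look n 4133 mean [0.5158 0.2811] encl [517.  281.4] 33.8 fit [0.5169 0.2814] 0.0335
w mm 64.22741280554455 F [-2.2 -2.3  8.2]
w lifted 64.37597937800366
-0.004606229338486692 17.5667
```

View pics/c1h.png

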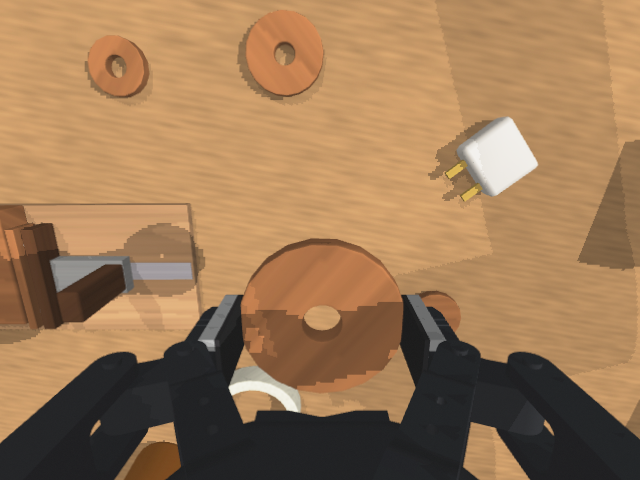

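Collar_1 is held level between the fingers, bore at (322,318). I place it.

```bash
cat >> h.py <<'E'
def stack(d,z0,base,tries=((0,0),(.0025,0),(-.0025,0),(0,.0025),(0,-.0025),(.0035,.0035),(-.0035,-.0035))):
    for o in tries:
        off=(o[0]*ex+o[1]*ey)[:2]
        if place(z0,base,off): break
    else: return print("FAILED")
    let_go(d)
    if 1:
        k=manip.get_calibration("wrist");p,dd=manip.grab_frame("wrist");W=cloud("wrist",dd,k)
        P=near(W,STEM,d/2+.004,base+.006,base+.013);print("on stack: n",len(P),"mean",P.mean(0).round(4),"std z",P[:,2].std().round(4),rect(P)[1])
        return p
E
python3 - <<'E'
from h import *
p=stack(.068,-.0046-.0000,.038)
if p is not None: cv2.imwrite("pics/s1.png",p[:,:,::-1])
print(manip.current_time())
E
```

```text
down [0.  0.4 0.8]
on stack: n 4691 mean [ 0.6012 -0.0135  0.0479] std z 0.0007 (67.09556579589844, 66.71570587158203)
23.4
```

```bash
python3 - <<'E'
from h import *
for i,(xy,d,b) in enumerate((((.389,.228),.060,.048),((.59,.399),.052,.058))):
    c=look(xy,d,.010,f"c{i+2}"); z0=pick(c,d); w=manip.current_grip_width()*.085
    if w<d-.008: print("missed");break
    p=stack(d,z0,b)
    if p is None: break
    cv2.imwrite(f"pics/s{i+2}.png",p[:,:,::-1])
    print(manip.current_time())
E
```

```text
look n 3208 mean [0.3895 0.229 ] encl [390.5 229.2] 29.9 fit [0.3904 0.2292] 0.0295
w mm 56.93696451321571 F [-2.9 -0.2  9.8]
w lifted 56.2652463298222
down [-1.  -0.9  0. ]
on stack: n 3844 mean [ 0.6012 -0.0136  0.0579] std z 0.0008 (58.73600387573242, 59.237571716308594)
33.6083
look n 2330 mean [0.5879 0.4012] encl [588.8 401.4] 25.9 fit [0.5886 0.4013] 0.0254
w mm 46.7101552787786 F [1.1 0.7 3.4]
w lifted 47.27844283858863
down [-1.5  0.4  1.2]
on stack: n 3036 mean [ 0.6014 -0.0135  0.0678] std z 0.0008 (50.998268127441406, 51.125999450683594)
43.875
```

```bash
python3 - <<'E'
from h import *
c=look((.423,.102),.044,.010,"c4"); z0=pick(c,.044)
if manip.current_grip_width()*.085>.036:
    p=stack(.044,z0,.068)
    if p is not None:
        cv2.imwrite("pics/s4.png",p[:,:,::-1])
        look((.423,-.0495),.034,.006,"wa")
print(manip.current_time())
E
```

```text
look n 1572 mean [0.4214 0.1021] encl [421.9 102.4] 21.8 fit [0.4219 0.1022] 0.0214
w mm 42.998261606386656 F [-1.8 -0.8  9.9]
w lifted 42.7884032513655
down [ 0.3  1.5 -0.8]
on stack: n 2268 mean [ 0.602  -0.0134  0.0778] std z 0.0008 (43.07526397705078, 42.5148811340332)
look n 932 mean [ 0.3863 -0.0709] encl [386.5 -70.8] 16.8 fit [ 0.3866 -0.0708] 0.0164
53.2917
```

View pics/wa.png

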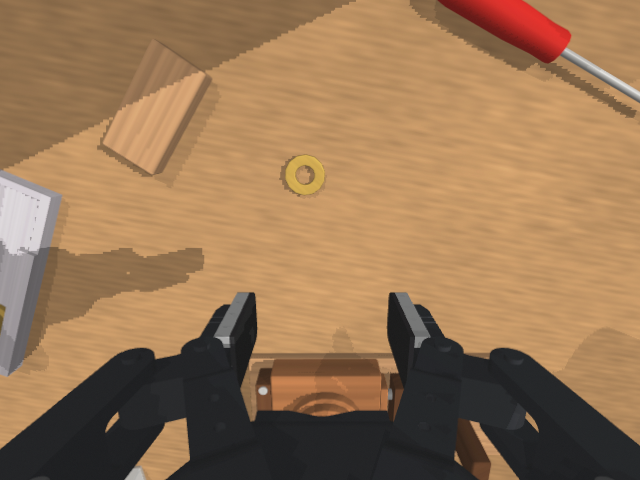

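The washer was knocked aside and now shows at (305,175), i.e. about (0.387,-0.071). The column is visible at the bottom. I re-measure from above and pick it.

```bash
python3 - <<'E'
from h import *
c=look((.3866,-.0708),.034,.006); z0=pick(c,.034,tip=.0012)
if manip.current_grip_width()*.085>.027:
    p=stack(.034,z0,.078)
    if p is not None:
        cv2.imwrite("pics/s5.png",p[:,:,::-1])
        W=cloud("wrist",manip.grab_frame("wrist")[1],manip.get_calibration("wrist"))
        P=near(W,STEM,.02,.081,.088);print("washer",len(P),P.mean(0),P[:,2].std())
        # rack view
        manip.move_ptp([.55,-.31,.27],RT)
        k=manip.get_calibration("wrist");p,d=manip.grab_frame("wrist");cv2.imwrite("pics/rack.png",p[:,:,::-1])
        W=cloud("wrist",d,k);np.save("pics/rack.npy",W)
        P=near(W,(.574,-.337),.04,.066,.078);print("lamptop",len(P),P.mean(0),rect(P))
        P=near(W,(.51,-.325),.125,.007,.021);print("rack",len(P),rect(P))
        P=near(W,(.51,-.325),.125,.0165,.021);print("lips",len(P),rect(P),np.median(P[:,2]))
        print(manip.look_for("wrist","rack_opening"))
print(manip.current_time())
E
```

```text
look n 835 mean [ 0.3862 -0.071 ] encl [386.5 -70.9] 16.8 fit [ 0.3866 -0.0709] 0.0163
w mm 31.227905771526146 F [-2.7  0.4  7.9]
w lifted 30.951394960117966
down [ 1.2  0.3 -0.8]
on stack: n 549 mean [ 0.6024 -0.0129  0.0847] std z 0.001 (31.776363372802734, 31.772829055786133)
washer 1287 [ 0.60202034 -0.01340684  0.0836862 ] 0.0008296255553843589
lamptop 684 [ 0.57182903 -0.33711717  0.07070297] (array([ 0.57212158, -0.33740442]), (28.5036678314209, 28.935935974121094), 14.4916410446167)
rack 4420 (array([ 0.52705115, -0.32598203]), (56.18204879760742, 190.6309356689453), 76.13715362548828)
lips 2840 (array([ 0.55380457, -0.33254733]), (56.06912612915039, 135.2761993408203), 76.16815185546875) 0.017942066722057885
[{'at': [0.5082, -0.3233, 0.0138], 'confidence': 0.84}]
62.1417
```

View pics/rack.png

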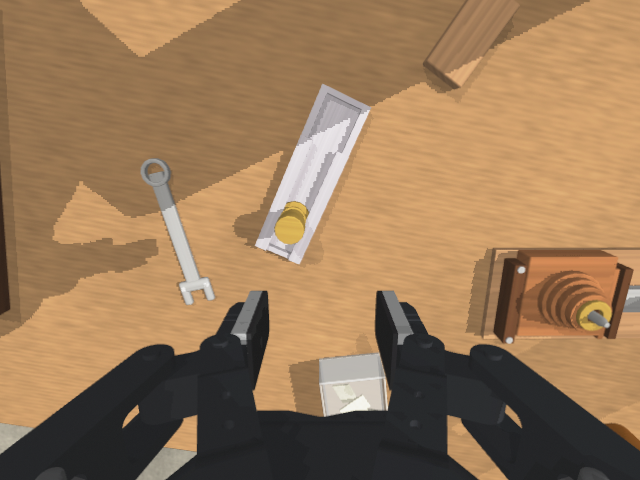

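View pics/s5.png

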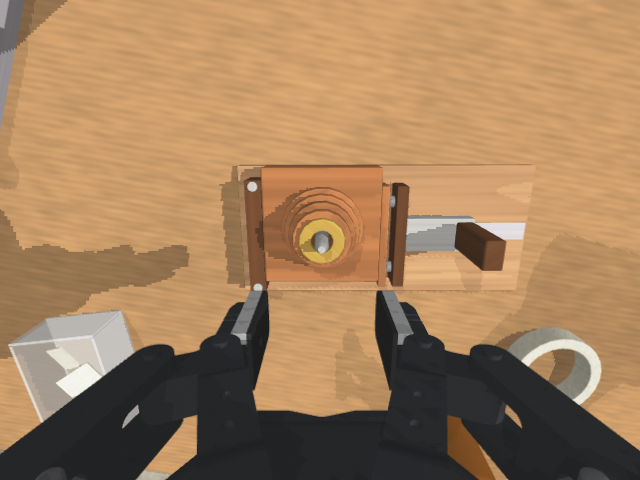

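The stack is concentric, with the washer at (322,241) and the stem tip through it. The lampholder is at (291,222) in the rack, and the rack's open end is toward (345,110). I slide it along the rack axis, lift it and place it.

```bash
python3 - <<'E'
from h import *
a=np.array([.971,-.240]);a/=np.hypot(*a);c=np.array([.52705,-.32598]);L=np.array([.5720,-.3373])
manip.set_gripper(.55,60);manip.move_ptp([*L,.14],RT);f0=F()
manip.move_l([*L,.041],max_speed=.12);print("F",(F()-f0).round(1))
manip.set_gripper(0,60);print("w",manip.current_grip_width()*85,(F()-f0).round(1))
x0=(L-c)@a;ok=True
for s in np.linspace(x0,-.066,8)[1:]:
    q=L+(s-x0)*a;manip.move_l([*q,.0415],max_speed=.08);f=F()-f0;print(round(s,3),f.round(1),end=";")
    if np.hypot(*f[:2])>25: ok=False;break
if ok:
    for z in (.047,.055,.065):
        manip.move_l([*q,z],max_speed=.06);f=F()-f0
        print("lift",z,f.round(1))
        if f[2]<-20: ok=False;break
if ok:
    manip.move_l([*q,.175],max_speed=.2);print("w",manip.current_grip_width()*85)
    k=manip.get_calibration("wrist");p,d=manip.grab_frame("wrist");cv2.imwrite("pics/lh.png",p[:,:,::-1])
print(ok,manip.current_time())
E
```

```text
F [0.1 0.5 0. ]
w 28.061244332683795 [-0.9 -0.   5.4]
0.03 [-3.5  0.3  7.8];0.014 [-1.6 -0.1  7.3];-0.002 [-0.3 -0.4  7.8];-0.018 [ 0.  -0.2  7.6];-0.034 [ 0.8 -0.8  7.1];-0.05 [-2.1 -1.6  7.5];-0.066 [-1.3 -1.6  7.8];lift 0.047 [-0.2 -0.2 -1. ]
lift 0.055 [-0.6 -1.2 -1.9]
lift 0.065 [-0.3 -0.4 -1.8]
w 28.18313044559507
True 68.2833
```

View pics/lh.png

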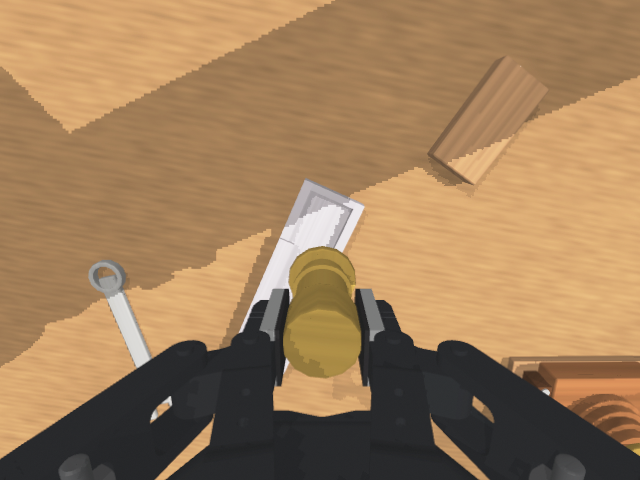

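The lampholder is out of the rack and upright in the gripper, with its shell at (322,345). I place it now.

```bash
python3 - <<'E'
from h import *
z0=.0362
for o in ((0,0),(.0025,0),(-.0025,0),(0,.0025),(0,-.0025)):
    if place(z0,.084,(o[0]*ex+o[1]*ey)[:2]):
        let_go(.030,up=.25)
        manip.move_ptp([*(STEM+[-.0,.0]),.30],RT)
        k=manip.get_calibration("wrist");p,d=manip.grab_frame("wrist");cv2.imwrite("pics/s6.png",p[:,:,::-1])
        W=cloud("wrist",d,k);P=near(W,STEM,.03,.14,.16);print("top",len(P),P.mean(0),P[:,2].std(),rect(P))
        Q=near(W,(.592,.11),.05,.075,.09);print("post",len(Q),rect(Q) if len(Q) else "")
        p,d=manip.grab_frame("side");cv2.imwrite("pics/s6s.png",cv2.resize(p[120:300,260:460,::-1],None,fx=3,fy=3))
        break
print(manip.current_time())
E
```

```text
down [ 1.2 -1.   0.5]
top 977 [ 0.60201216 -0.01337636  0.14948007] 0.001625268406461176 (array([ 0.60274896, -0.01295488]), (29.079282760620117, 28.828432083129883), 9.552780151367188)
post 395 (array([0.59086548, 0.11302428]), (23.094905853271484, 16.068187713623047), 11.055412292480469)
72.3333
```

View pics/s6s.png

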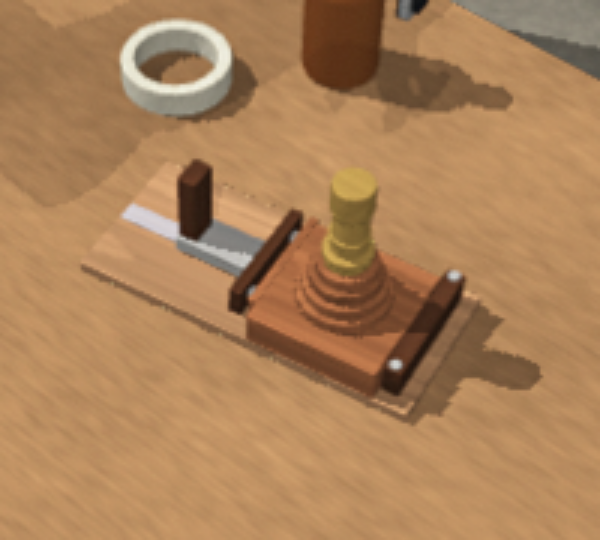

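The lamp is complete and straight: shell at (352,205), flange resting on the washer, column on the foot, jaw still shut. I slide the jaw back.

```bash
python3 - <<'E'
from h import *
p=np.array([.5913,.1112,0])
manip.set_gripper(.6,50);manip.move_ptp(p+[0,0,.2],RT);manip.move_l(p+[0,0,.047],max_speed=.12);f0=F()
manip.set_gripper(0.);print("w",manip.current_grip_width()*85,(F()-f0).round(1))
for d in np.linspace(0,.044,9)[1:]:
    manip.move_l(p+[0,0,.047]+d*ey,max_speed=.05);f=(F()-f0)@ey;print(round(d,4),f.round(1),end=";")
    if f<-25: break
manip.set_gripper(.6);q=manip.current_ee_pos();manip.move_l([q[0],q[1],.2],max_speed=.15)
manip.move_ptp([.50,.25,.3],RT)
W=cloud("top",manip.grab_frame("top")[1],manip.get_calibration("top"))
P=near(W,(.583,.156),.04,.07,.1);print("\npost",len(P),rect(P) if len(P)>3 else "")
P=near(W,STEM,.03,.14,.16);print("top",len(P),P.mean(0) if len(P) else "")
pp,d=manip.grab_frame("side");cv2.imwrite("pics/s7s.png",cv2.resize(pp[120:300,260:460,::-1],None,fx=3,fy=3))
print(manip.current_time())
E
```

```text
w 15.568540921424194 [-2.3  4.5  5.9]
0.0055 2.6;0.011 -0.1;0.0165 -0.8;0.022 -1.4;0.0275 -1.0;0.033 -2.0;0.0385 -0.9;0.044 -1.1;
post 107 (array([0.58458508, 0.15342873]), (24.323942184448242, 16.163015365600586), 8.559493064880371)
top 210 [ 0.6027092  -0.01377314  0.14960696]
79.5667
```

View pics/s7s.png

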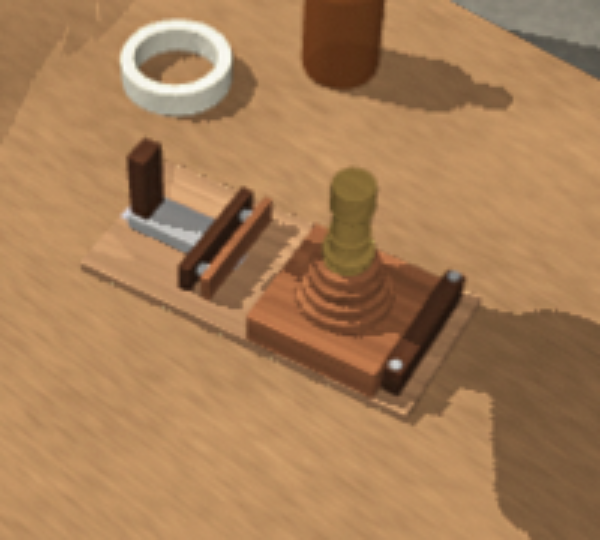

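The jaw is well back (post at (145,180)) and the lamp stands unchanged, so I hand it in.

```bash
python3 -c "
from h import *
print(manip.sign_off(),manip.current_time())"
```

```text
the job is handed in; nothing more can be done
the job is handed in; nothing more can be done
```

The lamp is built and free, and I handed the job in. The last clock reading, just before that, was 79.6 s of the 210 s allowed.

- **Clamping:** I pushed the jaw shut until the push force reached 17.6 N.
- **Collars:** All four were there, and I stacked them 68, 60, 52 and 44 mm from the bottom up.
- **Washer:** It had been knocked about 4 cm aside; I measured it again and placed it on the top collar.
- **Lampholder:** I slid it along the rack to the open part, lifted it out and set it over the stem.
- **Release:** I slid the jaw back about 44 mm.

**Last checks:**
- After each collar and the washer, the camera showed the piece flat and at the right height, within about 2 mm of the stem.
- The lampholder's top is at 149.6 mm (150 expected) and within about 1 mm of the stem in the horizontal plane.
- After the release the lamp looks unchanged in the side picture. The jaw post is about 1 mm from where it started, roughly 169 mm along the board, against the 155 mm needed.

**Not fully checked:**
- The remaining clamp force could not be read directly after I let go of the jaw. The post showed about 3–5 mm further back than where I had pushed it, but the pad still looked pressed against the foot.
- The jaw is about 6 mm short of its rear stop.
- I did not measure the mains plug and the offcut again at the end, though the arm never went down near either.

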